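# Index the dial by its spokes

## Robot

A 6-joint arm with a two-finger parallel gripper is mounted at the origin on a cart in front of the work surface, level with it; the furniture and walls round the work are solid. World frame = base frame: x ahead of the robot, y to its left, z up, the work surface at z = 0. Lengths are in m, angles in degrees, forces in N, time in s.
With the tool pointing down it reaches from about 0.325 to 0.775 m from the base axis. Payload 9.3 kg.
Tool frame: the origin (TCP) lies at the very end of the fingers, on their centre line; the grasp point (between the pads) lies env.pinch_z behind it (env.pinch_z is the distance from the TCP to the grasp point, in m); y points along the fingers, z is the direction in which the jaws open and shut, and the axes are right-handed (so a half turn about y gives the same grasp; the last joint's range is limited). The gripper opens to 85 mm and grips with 20 to 120 N. Pads are 22 mm wide; open, the fingers measure 114 mm over their backs; the gripper's body (76 mm by 85 mm) begins 54 mm behind the grasp point. The pads swing forward as they close: fully open they stand 13 mm farther back than shut.
Start: joints at [66.2, 14.817, 1.232, 76.415, 0, 81.257], TCP at [0.143, 0.531, 0.231] pointing down, gripper open.
Joint ranges: [-174.27, 174.27], [-52.1, 104.24], [-59.71, 78.15], [-110.17, 111.67], [-87.03, 83.33], [-180, 180]. Speed limits (degrees/s): [127.2, 127.2, 159.86, 180, 180, 180].

## Interface

Orientations are given as [roll, pitch, yaw] about the fixed x, y, z axes, in that order (R = Rz(yaw) Ry(pitch) Rx(roll)).
In Python, from rig import env, viewer gives the robot as it stands. The module is installed in compiled form; this text tells all that it offers.
- The arm moves only by the tool play_rows, never from a script. Its argument "targets" is a list of rows, each a list of 3 entries, a list of its own where there are three numbers: the shift along the tool's x, y, z in m, then the turn, a rotation vector about the tool's x, y, z in degrees, then the opening, from -1 (shut) to 1 (fully open). A call has exactly 5 rows; each row shifts and turns the pose as measured when the row begins, along the tool's axes as they then stand; what a row does not reach is not made up. A row lasts 1/8 s, in which the tool goes at most 62.5 mm and 10.7 degrees, less where a joint would pass 70% of its speed; a pose out of reach is approached as far as the arm can. A call is refused whole if a number of a shift passes 0.0625 or a number of a turn 10.7, either way. A call with a gripper value outside its range is refused whole. The fingers move at their own pace and stop on an object; "force" is the grip in N (left out, the last holds). Time passes only in rows, so rows that do not move let the fingers close, or fill a call up. It gives the time, the measured TCP pose, the force and the opening at its end, in the units of the state.
- env.get_state(): the state, without advancing time (a new reading comes with each control period).
- viewer.camera(name): name is "scene" or "top" or "wrist"; returns (picture, depth): 480x640x3 uint8, red, green, blue; 480x640 float32, m along the optical axis (not along the pixel's ray), 0 where there is no reading.
- viewer.calibration(name): a dict with "fx", "fy", "cx", "cy" (pixels), "eye" and "rotation" of the camera in the world. Camera axes: x right, y up, looking along -z (the intrinsics and any distortion apply to the point x, -y, -z); pixel columns grow to the right and rows downward; lengths in m; the calibration is good to about 2 mm. A picture is of the moment at which its call begins: read the wrist's pose just before it. calibration takes no time and is no camera call; for the wrist camera it gives the pose at the moment of the call.
- env.hand_in(): hands the job in, once; it reports no verdict.
Trained networks look in the newest picture that a camera, given by its name, has taken for a name from the list of things; names that differ only in an ending like _2 or _b are one class to them, and where a whole thing is asked for, a point or a joint stands for the part that bears it (a point fixed in the world has none). Each returns a list of dicts, best first, with "score" (0 to 1); they miss things now and then, are a little off and sometimes report something else, mostly with a low value. They report only what shows in the picture. A call takes as long as a camera call.
- viewer.spot_in(label, camera): "box" ([left, top, width, height] in pixels, round what is visible of it).
- viewer.cut_out(label, camera): "mask" (480x640 bool, what is visible of it) and "box" ([left, top, width, height] in pixels, round what is visible of it).
- viewer.tip_of(label, camera): "location" ([column, row] in pixels: a listed point, or the origin of a listed thing).
The state is a dict: "time": time; "qpos": joint angles; "joint_vel": joint speeds; "effort": joint torques, N m; "tool_pos": TCP position; "tool_rot": TCP orientation; "wrist_force": force on the tool from outside, world axes, zero at the start; "ft_torque": the same for the moment, N m; "opening": finger opening in m.
Only numpy, scipy, OpenCV 4.12 (cv2) and the standard library are available. Lean on these libraries where they do the work, as an engineer would, in place of code of your own. Each camera call takes 0.05 s, during which the arm holds its last target. There are 200 camera calls.

## Task

Turn the index dial by pushing its spokes sideways with a fingertip, either way round, until the cream-cased watch module, the one in the yellow-framed pocket, stands squarely in front of the sensor post, then leave the dial there. Do not touch or lift any of the watch modules on the dial, and do not disturb the loose things standing round it.

Things in the scene. Friction and masses are not known exactly. Their poses are not given: they have to be found in the camera images.
- dial: Aluminium disc, 132 mm across, 32 to 44 mm above the table (pocket walls to 49, hub to 54), with four spokes. Turns either way about the vertical (no stop within two turns), light friction 0.1 N m, stays where left. Origin: on the axis at table height. Own x points at the cream module's yellow pocket, 45 mm out; black pockets at 90, 180, 270 degrees, spokes at 45, 135, 225, 315.
- spoke_0 (a point): middle of the free length of the spoke at 45 degrees from the dial's own x (counterclockwise from above), 86 mm from the axis, 38 mm above the table; push here sideways. The spoke is a level steel rod 10 mm thick, free from 66 to 101 mm from the axis, then a red ball of 18 mm; free space below it to the table, except over the stand's 10 mm high bar to the sensor post
- spoke_1 (a point): middle of the free length of the spoke at 135 degrees from the dial's own x (counterclockwise from above), 86 mm from the axis, 38 mm above the table; push here sideways. The spoke is a level steel rod 10 mm thick, free from 66 to 101 mm from the axis, then a red ball of 18 mm; free space below it to the table, except over the stand's 10 mm high bar to the sensor post
- spoke_2 (a point): middle of the free length of the spoke at 225 degrees from the dial's own x (counterclockwise from above), 86 mm from the axis, 38 mm above the table; push here sideways. The spoke is a level steel rod 10 mm thick, free from 66 to 101 mm from the axis, then a red ball of 18 mm; free space below it to the table, except over the stand's 10 mm high bar to the sensor post
- spoke_3 (a point): middle of the free length of the spoke at 315 degrees from the dial's own x (counterclockwise from above), 86 mm from the axis, 38 mm above the table; push here sideways. The spoke is a level steel rod 10 mm thick, free from 66 to 101 mm from the axis, then a red ball of 18 mm; free space below it to the table, except over the stand's 10 mm high bar to the sensor post
- stand: fixed grey stand under the dial. Origin: on the dial's turning axis at table height. Own x points from the axis to the fixed sensor post, a small upright with a black sensor head that stands 122 to 138 mm from the axis, 30 mm wide and 66 mm high. It is solid.
- station (a point): the place in front of the sensor post where the module has to come: 45 mm from the turning axis in the direction of the post, 49 mm above the table
- cream_module: cream-cased (light beige) watch module (24 x 36 x 10 mm) lying screen up in one pocket of the dial. Origin: centre of its underside, 44 mm above the table; its top is 54 mm above the table. Own y runs along its long side.
- white_a: white-cased watch module (23 x 38 x 9 mm) lying screen up in one pocket of the dial. Origin: centre of its underside, 44 mm above the table; its top is 53 mm above the table. Own y runs along its long side.
- white_b: white-cased watch module (23 x 38 x 9 mm) lying screen up in one pocket of the dial. Origin: centre of its underside, 44 mm above the table; its top is 53 mm above the table. Own y runs along its long side.
- white_c: white-cased watch module (23 x 38 x 9 mm) lying screen up in one pocket of the dial. Origin: centre of its underside, 44 mm above the table; its top is 53 mm above the table. Own y runs along its long side.
- cup_left: loose light grey cup, 92 mm across, 68 mm high, on the table left of the dial; origin at the centre of its underside
- cup_right: loose light grey cup, 92 mm across, 68 mm high, on the table right of the dial; origin at the centre of its underside
- pen: loose dark pen with a white band, 127 mm long along own y and 15 mm thick, on the table left of the dial; origin at the centre of its underside
- cup_back: loose light grey cup, 92 mm across, 68 mm high, far right on the table; origin at the centre of its underside
- tweezers: loose light tweezers, 118 mm long along own y, 10 mm high, lying right of the dial; origin at the centre of the underside
- spare_module: loose white-cased watch module, 24 x 39 x 9 mm, lying on the table right of the dial (not on the dial); origin at the centre of its underside

How it is judged (in metres and radians):
On the way:
1. a finger pushes on the dial (contact force between the fingers and dial above 0.3 N), for 0.1 s.
At the end, for the whole second after the job is handed in: The cream-cased module is within 7 mm (about 9 degrees of dial angle) of the place in front of the sensor post, the dial is at rest, all four modules lie flat in their pockets, and the loose things round the dial (cups, pen, tweezers, spare module) are within 15 mm of where they stood (horizontal distance between cream_module and station below 0.007 m and angular speed of dial below 0.05 rad/s and z of each of cream_module, white_a, white_b, white_c in the frame of dial below 0.049 m and angle between each of cream_module, white_a, white_b, white_c's own z axis and vertical below 0.12 rad and distance of each of cup_left, cup_right, cup_back, pen, tweezers, spare_module from where it was at the start of the episode below 0.015 m); the robot touches nothing.
It fails at once if a watch module on the dial is touched by the robot (contact force between any of the fingers, the arm and cream_module above 0.3 N or contact force between any of the fingers, the arm and white_a above 0.3 N or contact force between any of the fingers, the arm and white_b above 0.3 N or contact force between any of the fingers, the arm and white_c above 0.3 N).
It fails at once if a watch module on the dial is lifted out of its pocket (z of any of cream_module, white_a, white_b, white_c in the frame of dial above 0.052 m).
It fails at once if a loose thing on the table beside the dial is moved more than 15 mm (distance of any of cup_left, cup_right, cup_back, pen, tweezers, spare_module from where it was at the start of the episode above 0.015 m).
It also fails if it takes over 61 s, if anything falls off the work surface, if the arm or the gripper's body presses on something with over 40 N, if the wrist force passes 120 N, or if a joint passes its speed limit or range.

## Working session

There is one attempt and no reset: what is moved stays moved. The work goes in short steps, Python scripts to look and compute and a tool call to move; the robot and the scene stay as the last step left them, time stands still between calls to the robot, and variables do not carry over. Pictures are saved under pics/ and viewed, about 8 in all and at most 12, crops included, and the job is handed in when it is done.

Besides the shell and the picture viewer there is one more tool, called as a command line: name --argument value ..., lists and objects as JSON in quotes. play_rows: Moves the arm, as the interface text tells. Its arguments: {"type":"object","properties":{"targets":{"type":"array","items":{"type":"array"}},"force":{"type":"number"}},"required":["targets"]}

```bash
mkdir -p pics
cat > h.py <<'E'
import numpy as np, cv2
from rig import env, viewer
def world(cam,u,v,z=None,d=None):
    c=viewer.calibration(cam); R=np.array(c["rotation"]); e=np.array(c["eye"])
    r=R@np.array([(u-c["cx"])/c["fx"],-(v-c["cy"])/c["fy"],-1.0])
    t=d if d is not None else (z-e[2])/r[2]
    return e+t*r
def save(cam,name):
    p,d=viewer.camera(cam); cv2.imwrite(f"pics/{name}.png",p[:,:,::-1]); return p,d
E
python3 - <<'E'
from h import *
s=env.get_state(); print(s["tool_pos"],s["tool_rot"],s["time"],env.pinch_z); print(viewer.calibration("top"))
save("top","top1"); save("scene","scene1")
zs={"dial":0,"cream_module":.044,"white_a":.044,"stand":0,"station":.049,"spoke_0":.038,"spoke_1":.038,"cup_left":0,"pen":0,"tweezers":0,"spare_module":0}
for l,z in zs.items():
    for r in viewer.tip_of(l,"top")[:4]: print(l,round(r["score"],2),np.round(r["location"]),world("top",*r["location"],z=z).round(3))
E
```

```text
[0.14277385 0.53086574 0.2306595 ] [-9.00755629e+01  1.16818170e-02 -1.50586159e+01] 0.0 0.0187
{'fx': 513.4115525385225, 'fy': 513.4115525385225, 'cx': 316.42955458765215, 'cy': 241.3617372281615, 'eye': array([ 0.52501379, -0.04118666,  1.031741  ]), 'rotation': array([  4.04735189,   0.29463196, -90.88036056])}Traceback (most recent call last):
  File "<stdin>", line 6, in <module>
  File "h.py", line 6, in world
    t=d if d is not None else (z-e[2])/r[2]
                                       ~^^^
IndexError: invalid index to scalar variable.
```

View pics/top1.png

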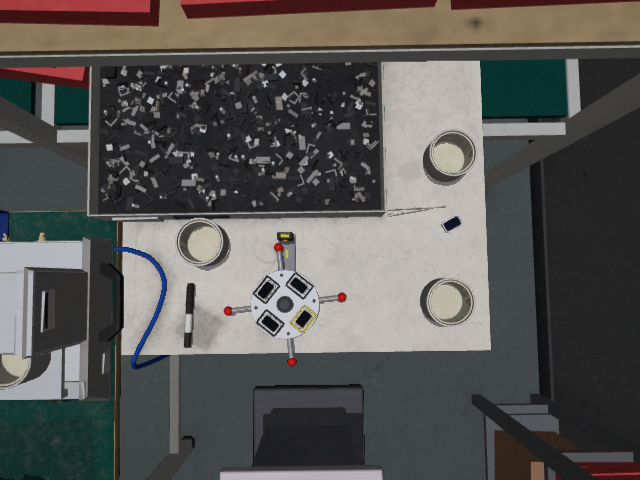

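View pics/scene1.png

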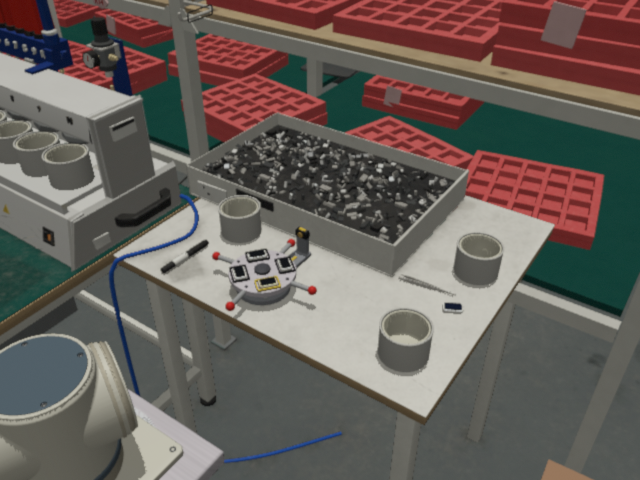

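```bash
sed -i 's/^import numpy.*/&\nfrom scipy.spatial.transform import Rotation as Ro/; s/R=np.array(c\["rotation"\])/R=Ro.from_euler("xyz",c["rotation"],degrees=True).as_matrix()/' h.py
python3 - <<'E'
from h import *
p,d=save("top","top2")
print(viewer.calibration("top").keys())
zs={"dial":0,"cream_module":.044,"white_a":.044,"stand":0,"station":.049,"spoke_0":.038,"cup_left":0,"pen":0}
for l,z in zs.items():
    for r in viewer.tip_of(l,"top")[:4]: print(l,round(r["score"],2),np.round(r["location"]),world("top",*r["location"],z=z).round(3))
# red balls
hsv=cv2.cvtColor(p,cv2.COLOR_RGB2HSV); m=(((hsv[...,0]<6)|(hsv[...,0]>174))&(hsv[...,1]>150)&(hsv[...,2]>80)).astype(np.uint8)
m[:225]=0; m[380:]=0; m[:,:200]=0; m[:,370:]=0
n,_,st,c=cv2.connectedComponentsWithStats(m)
P=[world("top",*c[i],z=.040) for i in range(1,n) if st[i,4]>20]
C=np.mean(P,0); print("C",C.round(4))
for q in P: print(q.round(4),np.linalg.norm((q-C)[:2]).round(4),np.degrees(np.arctan2(*(q-C)[1::-1])).round(1))
print("hub depth pt",world("top",285,304,d=d[304,285]))
m=((hsv[...,0]>20)&(hsv[...,0]<33)&(hsv[...,1]>110)).astype(np.uint8); 
print("post",world("top",286,237,d=d[237,286]), world("top",303,319,z=.049))
# intermediate depth of table
print(world("top",330,240,d=d[240,330]))
E
```

```text
dict_keys(['fx', 'fy', 'cx', 'cy', 'eye', 'rotation'])
dial 0.69 [287. 302.] [0.477 0.024 0.   ]
cream_module 0.69 [303. 316.] [ 0.453 -0.01   0.044]
white_a 0.76 [299. 284.] [ 0.513 -0.002  0.044]
white_a 0.54 [272. 324.] [0.438 0.05  0.044]
white_a 0.5 [266. 290.] [0.502 0.061 0.044]
stand 0.47 [438. 300.] [ 0.476 -0.278  0.   ]
station 0.8 [281. 277.] [0.528 0.032 0.049]
station 0.52 [282. 257.] [0.565 0.029 0.049]
spoke_0 0.88 [239. 308.] [0.469 0.113 0.038]
spoke_0 0.78 [291. 348.] [0.393 0.015 0.038]
spoke_0 0.65 [328. 299.] [ 0.483 -0.059  0.038]
spoke_0 0.57 [280. 260.] [0.561 0.033 0.038]
cup_left 0.75 [207. 244.] [0.596 0.183 0.   ]
pen 0.81 [188. 312.] [0.461 0.222 0.   ]
C [0.4763 0.0258 0.04  ]
[0.586  0.0373 0.04  ] 0.1103 6.0
[ 0.4879 -0.0836  0.04  ] 0.11 -84.0
[0.4647 0.1355 0.04  ] 0.1103 96.0
[0.3665 0.0141 0.04  ] 0.1104 -173.9
hub depth pt [0.47620612 0.0242578  0.05175448]
post [0.60246008 0.01994241 0.06739133] [ 0.44724389 -0.00943286  0.049     ]
[ 0.60051223 -0.06441462 -0.0013858 ]
```

play_rows --targets '[[[0.0365,0,-0.0405],[0,0,0],-1],[[0.0365,0,-0.0405],[0,0,0],-1],[[0.0365,0,-0.0405],[0,0,0],-1],[[0.0365,0,-0.0405],[0,0,0],-1],[[0.0365,0,-0.0405],[0,0,0],-1]]'

```text
time: 1.23
tool_pos: [0.2686, 0.2845, 0.2305]
tool_rot: [-90.0, -0.1, -14.7]
wrist_force: [1.3, 1.1, 0.6]
opening: -0.0001
```

Run:
```python
from h import *
p,d=save("top","top3")
C=np.array([.4763,.0255])
Q=np.array([world("top",u,v,d=d[v,u]) for v in range(222,262) for u in range(265,310)])
k=(Q[:,2]>.055)&(Q[:,2]<.08); q=Q[k]; print(k.sum(),q.mean(0).round(4),q.min(0).round(4),q.max(0).round(4))
m=q.mean(0)[:2]-C; print("post ang",np.degrees(np.arctan2(m[1],m[0])))
for l in ["stand","station"]:
    for r in viewer.tip_of(l,"top")[:2]: print(l,r)
```

```text
133 [0.6049 0.0227 0.0654] [0.5958 0.0086 0.055 ] [0.6127 0.0372 0.0717]
post ang -1.2682755951173528
station {'location': [282.9, 279.0], 'score': 0.74}
```

play_rows --targets '[[[0.0356,0.02,-0.0402],[0,0,0],-1],[[0.0356,0.02,-0.0402],[0,0,0],-1],[[0.0356,0.02,-0.0402],[0,0,0],-1],[[0.0356,0.02,-0.0402],[0,0,0],-1],[[0.0356,0.02,-0.0402],[0,0,0],-1]]'

```text
time: 2.0
tool_pos: [0.3943, 0.046, 0.1301]
tool_rot: [-89.6, -0.4, -14.1]
wrist_force: [0.5, 0.8, -0.5]
opening: -0.0001
```

Run:
```python
from h import *
s=env.get_state(); print(s["tool_pos"],s["tool_rot"])
save("wrist","w1"); save("scene","s2")
a=cv2.imread("pics/w1.png"); b=cv2.imread("pics/s2.png")[170:370,130:380]
b=cv2.resize(b,(400,320)); a=cv2.resize(a,(400,300)); a=cv2.copyMakeBorder(a,0,20,0,0,cv2.BORDER_CONSTANT)
cv2.imwrite("pics/c1.png",np.hstack([a,b]))
```

```text
[0.39430476 0.04597205 0.13008516] [-89.61111368  -0.41889131 -14.13406483]
```

View pics/c1.png

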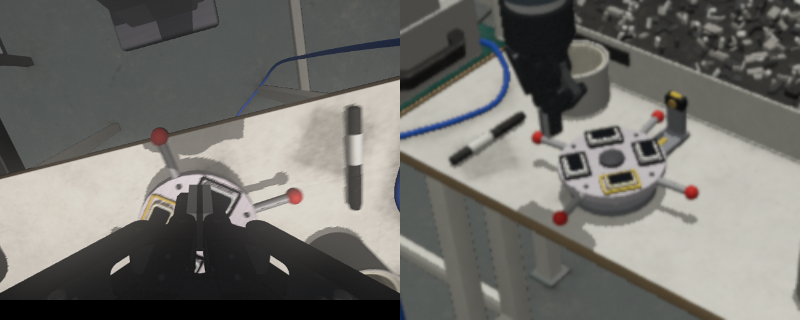

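play_rows --targets '[[[-0.003,0.027,0],[0,0,0],-1],[[0,0.027,0],[0,0,0],-1],[[0,0.027,0],[0,0,0],-1],[[0,0.02,0],[0,0,0],-1],[[0,0.006,0],[0,0,0],-1]]'

```text
time: 2.72
tool_pos: [0.3944, 0.0502, 0.0197]
tool_rot: [-89.6, -0.4, -14.2]
wrist_force: [-0.0, 0.3, 0.1]
opening: -0.0001
```

play_rows --targets '[[[0.0,0,-0.0134],[0,-9,0],-1],[[0.001,0,-0.0134],[0,-9,0],-1],[[0.001,0,-0.0134],[0,-9,0],-1],[[0.001,0,-0.0134],[0,-9,0],-1],[[0.001,0,-0.0134],[0,-9,0],-1]]'

```text
time: 3.35
tool_pos: [0.4027, -0.01, 0.0211]
tool_rot: [-89.8, -0.6, 32.7]
wrist_force: [-2.1, 0.7, -0.8]
opening: -0.0003
```

```bash
cat > st.py <<'E'
from h import *
C=np.array([.4763,.0255])
s=env.get_state(); t=np.array(s["tool_pos"]); m=t[:2]-C
print("t",s["time"],"tool",t.round(4),"rot",np.round(s["tool_rot"],1),"r",np.hypot(*m).round(4),"phi",np.degrees(np.arctan2(m[1],m[0])).round(1)%360,"F",np.round(s["wrist_force"],1))
p,d=save("top","t%04d"%(s["time"]*100))
hsv=cv2.cvtColor(p,cv2.COLOR_RGB2HSV); m=(((hsv[...,0]<6)|(hsv[...,0]>174))&(hsv[...,1]>150)&(hsv[...,2]>80)).astype(np.uint8)
m[:225]=0; m[380:]=0; m[:,:200]=0; m[:,370:]=0
n,_,st,c=cv2.connectedComponentsWithStats(m)
for i in range(1,n):
    if st[i,4]>20:
        q=world("top",*c[i],z=.040)[:2]-C; print("ball",st[i,4],np.hypot(*q).round(4),np.degrees(np.arctan2(q[1],q[0])).round(1))
for r in viewer.tip_of("cream_module","top")[:1]:
    q=world("top",*r["location"],z=.044)[:2]-C; print("cream",round(r["score"],2),np.hypot(*q).round(4),np.degrees(np.arctan2(q[1],q[0])).round(1))
E
python3 st.py
```

```text
t 3.35 tool [ 0.4027 -0.01    0.0211] rot [-89.8  -0.6  32.7] r 0.0817 phi 205.8 F [-2.1  0.7 -0.8]
ball 50 0.1105 38.8
ball 55 0.1099 -51.1
ball 52 0.1104 128.8
cream 0.72 0.0452 -87.4
```

play_rows --targets '[[[-0.002,0,-0.0134],[0,-6,0],-1],[[-0.001,0,-0.0134],[0,-8,0],-1],[[0,0,-0.0134],[0,-8,0],-1],[[0,0,-0.0134],[0,-8.5,0],-1],[[0,0,-0.0134],[0,-8.5,0],-1]]'

```text
time: 4.08
tool_pos: [0.4489, -0.0526, 0.0226]
tool_rot: [-90.1, -0.7, 71.5]
wrist_force: [-0.5, 1.1, -0.9]
opening: -0.0001
```

```bash
python3 st.py
```

```text
t 4.075 tool [ 0.4489 -0.0526  0.0226] rot [-90.1  -0.7  71.5] r 0.0828 phi 250.7 F [-0.5  1.1 -0.9]
ball 58 0.1102 -5.8
ball 52 0.1107 84.0
ball 57 0.1104 174.0
cream 0.68 0.0468 -40.7
```

play_rows --targets '[[[-0.002,0,-0.0122],[0,-8,0],-1],[[0,0,-0.0122],[0,-8,0],-1],[[0,0,-0.0122],[0,-8,0],-1],[[0,0,-0.0122],[0,-8,0],-1],[[0,0,-0.009],[0,-6,0],-1]]'

```text
time: 4.8
tool_pos: [0.5035, -0.0543, 0.0236]
tool_rot: [-90.4, -0.5, 108.7]
wrist_force: [-0.5, -1.5, -0.9]
opening: -0.0003
```

```bash
python3 st.py
```

```text
t 4.8 tool [ 0.5035 -0.0543  0.0236] rot [-90.4  -0.5 108.7] r 0.0843 phi 288.8 F [-0.5 -1.5 -0.9]
ball 52 0.1106 32.3
ball 53 0.1104 122.1
cream 0.7 0.0493 -5.7
```

play_rows --targets '[[[0,0,-0.006],[0,-4,0],-1],[[0,0,-0.005],[0,-3,0],-1],[[0,0,-0.003],[0,-2,0],-1],[[0,0,-0.001],[0,-1,0],-1],[[0,0,0],[0,0,0],-1]]'

```text
time: 5.52
tool_pos: [0.5159, -0.0471, 0.0244]
tool_rot: [-90.5, -0.4, 117.6]
wrist_force: [-0.3, -0.7, 0.0]
opening: 0.0
```

```bash
python3 st.py; ls pics | tail -1; python3 -c "
import cv2;a=cv2.imread('pics/'+sorted(f for f in __import__('os').listdir('pics') if f[:2]=='t0')[-1]);cv2.imwrite('pics/z1.png',cv2.resize(a[215:375,180:390],None,fx=3.5,fy=3.5))"
```

```text
t 5.525 tool [ 0.5159 -0.0471  0.0244] rot [-90.5  -0.4 117.6] r 0.0827 phi 298.7 F [-0.3 -0.7  0. ]
ball 55 0.1107 42.7
ball 55 0.1104 132.6
cream 0.43 0.0509 -1.5
w1.png
```

View pics/z1.png

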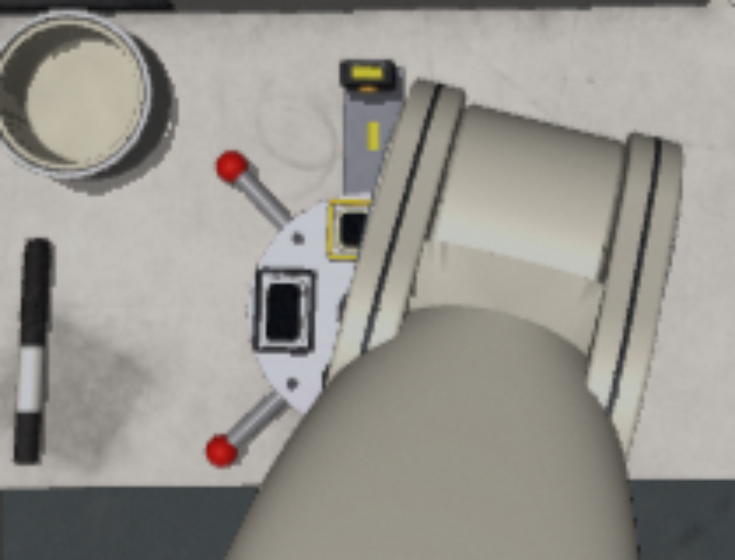

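play_rows --targets '[[[-0.002,0,0.008],[0,0,0],-1],[[0,-0.005,0.003],[0,0,0],-1],[[0,-0.03,0],[0,0,0],-1],[[0,-0.04,0],[0,0,0],-1],[[0,-0.05,0],[0,0,0],-1]]'

```text
time: 6.25
tool_pos: [0.5031, -0.0555, 0.1501]
tool_rot: [-90.2, -0.8, 117.5]
wrist_force: [1.6, -1.0, 0.2]
opening: -0.0001
```

play_rows --targets '[[[0,-0.02,0.05],[0,0,0],-1],[[0,-0.02,0.05],[0,0,0],-1],[[-0.05,0,0.03],[0,0,0],-1],[[-0.05,0,0.03],[0,0,0],-1],[[-0.05,0,0],[0,0,0],-1]]'

```text
time: 6.88
tool_pos: [0.4283, -0.2666, 0.1971]
tool_rot: [-90.7, -0.1, 117.7]
wrist_force: [0.7, -0.6, 0.1]
opening: 0.0002
```

```bash
python3 st.py
python3 - <<'E'
import cv2,os
a=cv2.imread('pics/'+sorted(f for f in os.listdir('pics') if f[:2]=='t0')[-1]);cv2.imwrite('pics/z2.png',cv2.resize(a[110:375,170:490],None,fx=2.2,fy=2.2))
E
```

```text
t 6.875 tool [ 0.4283 -0.2666  0.1971] rot [-9.070e+01 -1.000e-01  1.177e+02] r 0.2961 phi 260.7 F [ 0.7 -0.6  0.1]
ball 55 0.1107 42.7
ball 57 0.1097 -47.3
ball 55 0.1104 132.6
ball 56 0.1097 -137.4
cream 0.75 0.0551 0.2
```

View pics/z2.png

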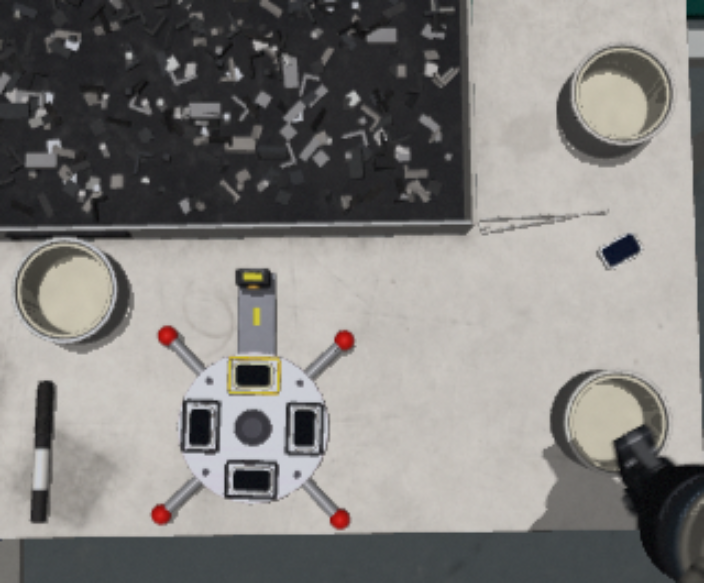

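```bash
python3 -c "
from rig import env
env.hand_in()"
```

```text
the job is handed in; nothing more can be done
```

I turned the dial about 127° counterclockwise by pushing one spoke with the shut fingertip. The cream module in its yellow pocket now stands in front of the sensor post, and the job is handed in after about 7 s of the 61 s allowed.

**Dial angle:** after I lifted the finger away, the four spoke balls put the cream pocket at about -2.4°. I measured the post at about -1.3°, so the error is roughly 1°, or about 1 mm, against the 9° and 7 mm allowed. The balls that showed in both pictures read the same angles before and after the finger left, so the dial stayed put.

**Modules and loose things:** in the last top picture all four modules sit in their pockets. The cups, pen, tweezers and spare module look unmoved, though I judged that by eye and did not measure them. Wrist force readings stayed within about 2 N.

**Disagreement:** the trained network's point for the cream module read 0.2° and 55 mm from the axis, against the 45 mm it should be. I trusted the spoke balls and the picture instead.

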